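# Close down the coffee bar's switch console

### The job

Closing time at the coffee bar: switch everything off by sweeping the four red paddles flat in one drag of a finger along the row, starting at the paddle next to the open cover and not lifting the finger out before the last one is down. Then slide the metal cover along its channel over the switches, past the small ridge at the end, until it is fully home. Leave the jug, cup, tamper and jar standing where they are.

Things in the scene. Friction and masses are not known exactly. Their poses are not given: they have to be found in the camera images.
- console: Fixed black and steel switch console, 112 mm deep (x), 529 mm long (y from -134 to +395). Origin on the counter, below the middle of the four switches; x points across it away from the robot, y left along the row, z up. An open trough runs along it: floor 50 mm above the counter, 74 mm clear between the lips of its side channels, whose tops are at 93 mm.
- guard_bar (a point): Middle of the fixed steel guard bar (12 mm thick) along console y above the switches: console x -4 mm, y -125 to +125, 177 mm above the counter; its ends bend back to posts on the far side (x +62). A tool pointing straight down does not fit past it; one tilted 35 to 45 degrees, fingers pointing down and away from the robot, hand on the robot's side, passes below.
- trough_end (a point): Foot of the inner face of the wall that closes the trough, at console y -124 mm, 50 mm above the counter; the wall is 10 mm thick, its top 93 mm above the counter. A small brass sprung ridge (52 mm long, top 82 mm above the counter) stands before it at console y -109 mm.
- cover_handle (a point): Centre of the orange upright tab on the sliding cover, 99 mm above the counter; 50 mm in x, 10 mm thick in y, 22 mm high (foot 88, top 110 mm above the counter). It can be pushed or pinched. It lies at console x 0, y +317 mm with the cover fully open, +42 mm with it fully home.
- cover_front (a point): Middle of the front edge of the cover, on its top face, 88 mm above the counter: a grey metal plate 84 mm wide (x), 236 mm long (y), 4 mm thick, running in the channel grooves. At console y +153 mm fully open, -122 mm fully home. The tab's centre is 164 mm behind this edge (+y).
- cover (a joint): Travel (m) of the cover towards console -y: 0 fully open (parked left of the switches), 0.275 home at its stop, over all four switches. Starts at 0 to 0.03. Slides with 1.5 N, but from about 0.258 to 0.274 the sprung ridge must be overridden with about 8 to 10 N; short of the ridge's crest it is not shut.
- paddle1 (a joint): Angle (rad) of switch paddle 1, hinged at console y 66 mm (paddle 1 is next to the open cover). 0 to 0.05: on, leaning 10 degrees towards console +y; 1.257 (stop): off, lying over 62 degrees towards console -y. Very light (under 1 N); pushed some 40 degrees past upright it drops to its stop by itself.
- paddle1_tip (a point): On the axis of the white rounded top edge (radius 4 mm) of red paddle 1: 28 mm wide (x), 8 mm thick, this point 33 mm from its hinge, which runs along console x, 56 mm above the counter. Top at 92 mm when on, 76 mm when off: a fingertip whose lowest part is drawn along at 80 to 86 mm above the counter lays it over and passes above it.
- paddle2 (a joint): Angle (rad) of switch paddle 2, hinged at console y 22 mm (paddle 1 is next to the open cover). 0 to 0.05: on, leaning 10 degrees towards console +y; 1.257 (stop): off, lying over 62 degrees towards console -y. Very light (under 1 N); pushed some 40 degrees past upright it drops to its stop by itself.
- paddle2_tip (a point): On the axis of the white rounded top edge (radius 4 mm) of red paddle 2: 28 mm wide (x), 8 mm thick, this point 33 mm from its hinge, which runs along console x, 56 mm above the counter. Top at 92 mm when on, 76 mm when off: a fingertip whose lowest part is drawn along at 80 to 86 mm above the counter lays it over and passes above it.
- paddle3 (a joint): Angle (rad) of switch paddle 3, hinged at console y -22 mm (paddle 1 is next to the open cover). 0 to 0.05: on, leaning 10 degrees towards console +y; 1.257 (stop): off, lying over 62 degrees towards console -y. Very light (under 1 N); pushed some 40 degrees past upright it drops to its stop by itself.
- paddle3_tip (a point): On the axis of the white rounded top edge (radius 4 mm) of red paddle 3: 28 mm wide (x), 8 mm thick, this point 33 mm from its hinge, which runs along console x, 56 mm above the counter. Top at 92 mm when on, 76 mm when off: a fingertip whose lowest part is drawn along at 80 to 86 mm above the counter lays it over and passes above it.
- paddle4 (a joint): Angle (rad) of switch paddle 4, hinged at console y -66 mm (paddle 1 is next to the open cover). 0 to 0.05: on, leaning 10 degrees towards console +y; 1.257 (stop): off, lying over 62 degrees towards console -y. Very light (under 1 N); pushed some 40 degrees past upright it drops to its stop by itself.
- paddle4_tip (a point): On the axis of the white rounded top edge (radius 4 mm) of red paddle 4: 28 mm wide (x), 8 mm thick, this point 33 mm from its hinge, which runs along console x, 56 mm above the counter. Top at 92 mm when on, 76 mm when off: a fingertip whose lowest part is drawn along at 80 to 86 mm above the counter lays it over and passes above it.
- jug_mid (a point): Bystander: stainless steel milk jug with a side handle, 86 mm across, 110 mm high; this point is on its axis, half-way up. To be left alone.
- cup_mid (a point): Bystander: black coffee cup with a side handle, 80 mm across, 62 mm high; this point is on its axis, half-way up. To be left alone.
- tamper_mid (a point): Bystander: steel coffee tamper standing on its foot, 58 mm across, 92 mm high; this point is on its axis, half-way up. To be left alone.
- syrup_mid (a point): Bystander: amber syrup jar with a black cap, 66 mm across, 170 mm high; this point is on its axis, half-way up. To be left alone.

How it is judged (in metres and radians):
On the way, in this order (a step that is already met when the one before it is completed fails the run):
1. all four paddles lie in their off position, the cover still open (value of joint each of paddle1, paddle2, paddle3, paddle4 above 1.1 rad and value of joint cover below 0.1 m), for 0.2 s.
2. the cover is fully home, over its ridge (value of joint each of paddle1, paddle2, paddle3, paddle4 above 1.1 rad and value of joint cover above 0.271 m), for 0.2 s.
At the end, for the whole second after the job is handed in: All four paddles are off (beyond 1.1 of 1.257 rad), the cover is home past the ridge (within 4 mm of its stop) and at rest, and the jug, cup, tamper and jar stand upright within 20 mm of where they were (all of step 2 and value of joint cover below 0.285 m and velocity of joint cover below 0.005 m/s and angle between each of jug_mid, cup_mid, tamper_mid, syrup_mid's own z axis and vertical below 0.15 rad); the robot touches nothing.
It fails at once if a paddle laid flat while the one before it (nearer the cover) is still up ((value of joint paddle2 above 1.1 rad and value of joint paddle1 below 0.6 rad) or (value of joint paddle3 above 1.1 rad and value of joint paddle2 below 0.6 rad) or (value of joint paddle4 above 1.1 rad and value of joint paddle3 below 0.6 rad)).
It fails at once if the finger lifted out of the row in mid-sweep (grasp point more than 150 mm above the counter while paddle 1 is off and paddle 4 still on) (value of joint paddle1 above 1.1 rad and value of joint paddle4 below 0.3 rad and height (world z) of the grasp point above 0.15 m).
It fails at once if a bystander (jug, cup, tamper or jar) moved more than 20 mm (distance of any of jug_mid, cup_mid, tamper_mid, syrup_mid from where it was at the start of the episode above 0.02 m).
It also fails if it takes over 51 s, if anything falls off the work surface, if the arm or the gripper's body presses on something with over 40 N, if the wrist force passes 120 N, or if a joint passes its speed limit or range.

### The arm

A 6-joint arm with a two-finger parallel gripper is mounted at the origin on the work surface. World frame = base frame: x ahead of the robot, y to its left, z up, the work surface at z = 0. Lengths are in m, angles in degrees, forces in N, time in s.
With the tool pointing down it reaches from about 0.35 to 0.875 m from the base axis. Payload 4.2 kg.
Tool frame: the origin (TCP) lies between the finger pads; the fingertips stand 17 mm ahead of it and the grasp point (between the pads) lies 2 mm behind it; z points along the fingers, y is the line along which they close (so a half turn about z gives the same grasp; the last joint's range is limited). The gripper opens to 87 mm and grips with 3 to 60 N. Pads are 19 mm wide; open, the fingers measure 117 mm over their backs; the gripper's body (75 mm by 190 mm) begins 51 mm behind the grasp point.
Start: joints at [78.873, 22.042, 0.453, 0, -68.411, -14.817], TCP at [0.273, 0.562, 0.24] pointing down, gripper open.
Joint ranges: [-179.83, 179.83], [-69.29, 118.12], [-61.27, 80.66], [-181.25, 117.63], [-171.15, -9.14], [-177.46, 177.46]. Speed limits (degrees/s): [159.86, 159.86, 180, 180, 180, 180].

### API

Orientations are given as a 3x3 rotation matrix whose columns are the frame's x, y, z axes.
In Python, from station import r, cams gives the robot as it stands.
- The arm moves only by the tool play_rows, never from a script. Its argument "commands" is text: rows parted by semicolons, each of 6 numbers parted by spaces: the shift along the world's x, y, z normalised to -1 to 1, where 1 is 30 mm, then the turn, a rotation vector about the world's x, y, z normalised to -1 to 1, where 1 is 0.15 rad. A call has 1 to 20 rows; each row shifts and turns the commanded pose from where the row before left it; what a row does not reach is not made up. A row lasts 1/10 s, in which the tool goes at most 50 mm and 8.59 degrees, less where a joint would pass 70% of its speed; a pose out of reach is approached as far as the arm can. A call with a number of a shift or a turn outside -1 to 1 is refused whole. A call with a gripper value outside its range is refused whole. "grip" is the finger opening in mm, from 0 to 87, set as the call begins (left out, the last holds). The fingers move at their own pace and stop on an object; the grip force is fixed at half the most. Time passes only in rows, so rows that do not move let the fingers close. It gives the time, the measured TCP pose, the force, the opening and the grip force at its end, in the units of the state.
- r.sense(): the state, without advancing time (a new reading comes with each control period).
- cams.capture(name): name is "scene" or "top"; returns (picture, depth): 400x640x3 uint8, blue, green, red; 400x640 float32, m along the optical axis (not along the pixel's ray), 0 where there is no reading.
- cams.camera_info(name): a dict with "mtx" (3x3 intrinsics, pixels), "k1" (the pictures are not rectified: a ray, as slopes to the right and down, at radius r is drawn at 1 + k1 r^2 times it, then the intrinsics apply), "R" (3x3) and "t" (3): a world point X has camera coordinates R X + t. Camera axes: x right, y down, z forward; pixel columns grow to the right and rows downward; lengths in m; the calibration is good to about 2 mm. A picture is of the moment at which its call begins. camera_info takes no time and is no camera call.
- r.finish_job(): hands the job in; it is judged then, once.
The state is a dict: "time_s": time; "joints": joint angles; "joint_velocities": joint speeds; "effort": joint torques, N m; "tcp_pos": TCP position; "ee_rot": TCP orientation; "wrist_force": force on the tool from outside, world axes, zero at the start; "moment": the same for the moment, N m; "gripper_width": opening from 0.0 (shut) to 1.0 (fully open); "gripper_force": force on a finger pad.
Only numpy, scipy, OpenCV 4.12 (cv2) and the standard library are available. Lean on these libraries where they do the work, as an engineer would, in place of code of your own. Each camera call takes 0.05 s, during which the arm holds its last target. There are 200 camera calls.

## Working session

There is one attempt and no reset: what is moved stays moved. The work goes in short steps, Python scripts to look and compute and a tool call to move; the robot and the scene stay as the last step left them, time stands still between calls to the robot, and variables do not carry over. Pictures are saved under pics/ and viewed, at most 10 in all, crops included, and the job is handed in when it is done.

Besides the shell and the picture viewer there is one more tool, called by a JSON object that holds its "method" and its "body". play_rows: Moves the arm, as the interface text tells. Scaled input: -1 to 1 covers 30 mm each way for a shift and 0.15 rad each way for a turn. Its arguments: {"type":"object","properties":{"commands":{"type":"string"},"grip":{"type":"number"}},"required":["commands"]}

```bash
mkdir -p pics
cat > h.py <<'E'
import numpy as np, cv2
from station import r, cams
def ray(name,uv):
    i=cams.camera_info(name);K=np.array(i["mtx"]);R=np.array(i["R"]);t=np.array(i["t"]).ravel()
    uv=np.atleast_2d(np.asarray(uv,float))
    d=np.c_[(uv[:,0]-K[0,2])/K[0,0],(uv[:,1]-K[1,2])/K[1,1]];s=d.copy()
    for _ in range(20): s=d/(1+i["k1"]*(s**2).sum(1,keepdims=True))
    return -R.T@t, np.c_[s,np.ones(len(s))], R, t
def onplane(name,uv,z):
    c,s,R,t=ray(name,uv); w=s@R
    return c+w*((z-c[2])/w[:,2])[:,None]
def frompix(name,uv,depth):
    c,s,R,t=ray(name,uv)
    uv=np.atleast_2d(uv).astype(int); z=depth[uv[:,1],uv[:,0]]
    return (s*z[:,None])@R+c
E
python3 - <<'E'
from h import *
for n in ("scene","top"):
    p,d=cams.capture(n); cv2.imwrite(f"pics/{n}0.png",p); np.save(f"pics/{n}0.npy",d)
    i=cams.camera_info(n); print(n,i["k1"],-np.array(i["R"]).T@np.array(i["t"]).ravel(),np.array(i["R"]).round(2).tolist())
print(r.sense())
E
```

```text
scene -0.07627191820740843 [ 1.34746877 -0.18196066  0.79263885] [[0.18, 0.98, -0.02], [0.63, -0.12, -0.77], [-0.76, 0.13, -0.64]]
top 0.025203002099255384 [ 0.46718567 -0.04168315  1.11441836] [[0.02, -1.0, 0.01], [-1.0, -0.02, -0.05], [0.05, -0.01, -1.0]]
{'time_s': 0.1, 'joints': array([ 7.88722167e+01,  2.20867478e+01,  3.86679822e-01, -2.49047832e-02,
       -6.84107315e+01, -1.48166412e+01]), 'joint_velocities': array([-0.01023614, -0.05970741,  0.13504551,  0.19379827,  0.0035693 ,
        0.03556779]), 'effort': array([ 4.99076632e-04, -3.91688383e+01,  1.87934572e+01,  4.23191428e+00,
        1.34518815e-02, -7.85612019e-05]), 'tcp_pos': array([0.27319947, 0.56156143, 0.23855955]), 'ee_rot': array([[ 8.99148718e-01, -4.37642537e-01, -7.69793014e-04],
       [-4.37643202e-01, -8.99146883e-01, -1.81941964e-03],
       [ 1.04098438e-04,  1.97282352e-03, -9.99998049e-01]]), 'wrist_force': array([-0.28525269,  0.01273158, -0.15330503]), 'moment': array([ 0.01827097,  0.04669913, -0.08361301]), 'gripper_force': 0.0, 'gripper_width': 0.9951836747740394}
```

View pics/scene0.png

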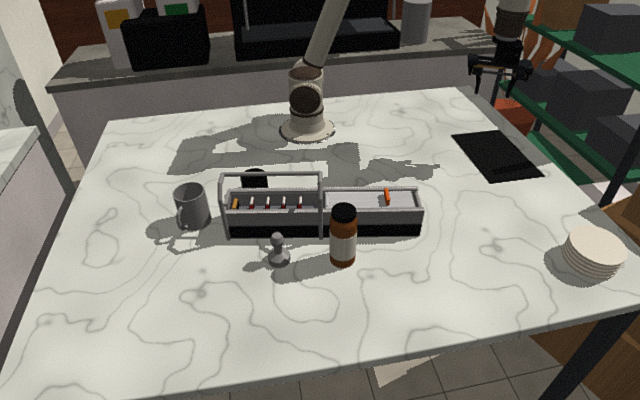

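View pics/top0.png

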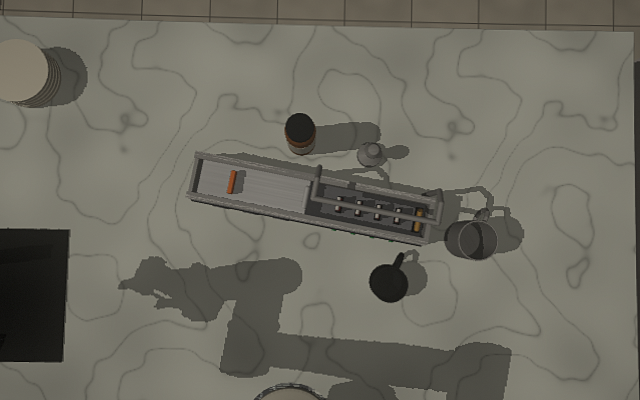

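The scene view shows the console with the tab at (387,196), the jug at (190,205), the cup behind at (255,178), the tamper at (278,250) and the jar at (343,235). In the top view the tab is at (232,182), the brass ridge at (417,220), the cup at (388,282) on the robot's side and the jug at (478,238).

Run:
```python
from h import *
p=cv2.imread("pics/top0.png");d=np.load("pics/top0.npy")
hsv=cv2.cvtColor(p,cv2.COLOR_BGR2HSV)
def comps(m,mn):
    n,l,s,c=cv2.connectedComponentsWithStats(m.astype(np.uint8))
    return [(c[i],s[i],l==i) for i in range(1,n) if s[i,4]>=mn]
roi=np.zeros(p.shape[:2],bool);roi[140:260,180:450]=1
m=roi&(hsv[...,0]>5)&(hsv[...,0]<28)&(hsv[...,1]>120)&(hsv[...,2]>60)
for c,s,_ in comps(m,8): print("orange",c.round(1),s,onplane("top",c,.108).round(4),onplane("top",c,.082).round(4))
g=hsv[...,2]; roi2=np.zeros_like(roi);roi2[190:230,325:410]=1
for c,s,_ in comps(roi2&(g>110),3): print("white",c.round(1),s,onplane("top",c,.09).round(4))
# console outline: depth pts height .085-.1
v,u=np.mgrid[0:400,0:640]; uv=np.c_[u.ravel(),v.ravel()]
P=frompix("top",uv,d).reshape(400,640,3)
b=roi&(P[...,2]>.086)&(P[...,2]<.1)
print("rim",cv2.minAreaRect(P[b][:,:2].astype(np.float32)),b.sum(),np.median(P[b][:,2]))
for n,(x0,y0,x1,y1),z in(("cup",(365,255,412,305),.03),("jug",(445,205,500,262),.05),("syr",(280,108,322,156),.15),("tam",(355,138,388,168),.05)):
    q=P[y0:y1,x0:x1].reshape(-1,3);q=q[q[:,2]>z]; print(n,q.min(0).round(3),q.max(0).round(3))
big=cv2.resize(p[140:260,180:500],(800,300),interpolation=cv2.INTER_CUBIC);cv2.imwrite("pics/c1.png",np.clip(big*1.6,0,255).astype(np.uint8))
```

```text
orange [296.8 142.6] [287 140  22   6  54] [[ 0.6443 -0.0062  0.108 ]] [[ 0.6489 -0.0052  0.082 ]]
orange [231.2 181.5] [227 170   9  24 116] [[0.5581 0.1308 0.108 ]] [[0.5604 0.1353 0.082 ]]
orange [419.1 212.7] [416 209   6   7  29] [[ 0.5003 -0.2689  0.108 ]] [[ 0.5011 -0.2747  0.082 ]]
orange [416.4 226.1] [414 222   6   9  47] [[ 0.4718 -0.2636  0.108 ]] [[ 0.4719 -0.2693  0.082 ]]
white [387.2 190.7] [379 190  15   3  25] [[ 0.547  -0.2036  0.09  ]]
white [398.8 192.3] [395 191  11   4  25] [[ 0.544  -0.2287  0.09  ]]
white [406.8 194.5] [403 194   7   3  12] [[ 0.5397 -0.2459  0.09  ]]
white [338.1 197.9] [337 197   3   3   8] [[ 0.5292 -0.0975  0.09  ]]
white [358.5 202. ] [358 201   2   3   6] [[ 0.5212 -0.1417  0.09  ]]
white [378.3 206. ] [377 205   3   3   7] [[ 0.5135 -0.1846  0.09  ]]
white [336.1 207.6] [335 206   3   4  11] [[ 0.508  -0.0935  0.09  ]]
white [397.9 209.9] [397 209   3   3   8] [[ 0.506  -0.2271  0.09  ]]
white [356.5 211.5] [356 210   2   4   8] [[ 0.5006 -0.1377  0.09  ]]
white [376.2 215.7] [375 214   3   4  10] [[ 0.4924 -0.1804  0.09  ]]
white [396.1 219.6] [395 218   3   4  11] [[ 0.4848 -0.2235  0.09  ]]
white [337.2 225.9] [325 223  27   7  43] [[ 0.4688 -0.0966  0.09  ]]
white [327.  228.7] [325 228   6   2   9] [[ 0.4623 -0.0748  0.09  ]]
white [354. 229.] [353 229   3   1   3] [[ 0.4628 -0.1329  0.09  ]]
rim ((0.5733184814453125, -0.04660528898239136), (0.530277669429779, 0.1957550048828125), 79.9909896850586) 6526 0.09050367295116557
cup [ 0.304 -0.257  0.03 ] [ 0.467 -0.042  1.114]
jug [ 0.403 -0.436  0.05 ] [ 0.516 -0.042  1.114]
syr [ 0.467 -0.042  0.151] [0.695 0.016 1.114]
tam [ 0.467 -0.189  0.069] [ 0.653 -0.042  1.114]
```

View pics/c1.png

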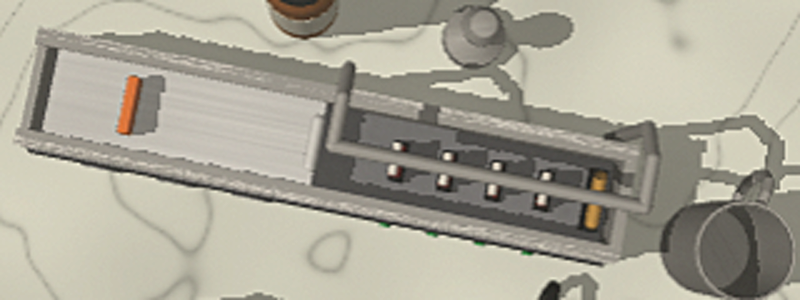

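The crop shows the four white-tipped paddles at roughly (397,160) to (545,190), passing under the guard bar. The ridge is at (595,200), the cover front at (318,150), and the jug is just past the trough end.

```bash
cat >> h.py <<'E'
from scipy.spatial.transform import Rotation as Ro
O=np.array([.5055,-.165,0]); uy=np.array([.176,.984,0]);uy/=np.linalg.norm(uy);ux=np.array([uy[1],-uy[0],0]);C=np.c_[ux,uy,[0,0,1]]
def Rt(tilt):
    a=np.radians(tilt);z=np.sin(a)*ux-np.cos(a)*np.array([0,0,1]);y=-uy
    return np.c_[np.cross(y,z),y,z]
def goal(xc,yc,zc,tilt=40):
    """finger axis tip (console mm) -> shift/turn in row units"""
    s=r.sense();Rg=Rt(tilt);p=O+C@np.array([xc,yc,zc])/1000-.017*Rg[:,2]
    d=(p-s["tcp_pos"])/.03; w=Ro.from_matrix(Rg@s["ee_rot"].T).as_rotvec()/.15
    return d.round(2),w.round(2)
def now():
    s=r.sense();z=s["ee_rot"][:,2];t=s["tcp_pos"]+.017*z
    print("t",round(s["time_s"],2),"tip console mm",(C.T@(t-O)*1000).round(1),"tilt",np.degrees(np.arccos(-z[2])).round(1),"F",(C.T@s["wrist_force"]).round(1),"w",round(s["gripper_width"],3),"q",s["joints"].round(0))
E
python3 - <<'E'
from h import *
d=np.load("pics/top0.npy");v,u=np.mgrid[0:400,0:640]; uv=np.c_[u.ravel(),v.ravel()]
P=frompix("top",uv,d).reshape(400,640,3); ok=d>0
for n,(x0,y0,x1,y1),z in(("cup",(365,250,412,305),.03),("jug",(440,200,505,265),.05),("syr",(280,108,322,156),.13),("tam",(355,138,388,168),.05)):
    q=P[y0:y1,x0:x1][ok[y0:y1,x0:x1]];q=(q[q[:,2]>z]-O)@C*1000; print(n,q.min(0).round(),q.max(0).round())
b=ok&(P[...,2]>.15)&(P[...,2]<.2);q=(P[b]-O)@C*1000;q=q[(abs(q[:,0])<80)&(abs(q[:,1])<150)]
print("bar",np.median(q[q[:,0]<20],0).round(1),q.min(0).round(),q.max(0).round())
print(goal(0,105,89)); print(goal(-84,105,189)); now()
E
```

```text
cup [-189. -120.   30.] [-77. -38.  68.]
jug [ -62. -277.   50.] [  56. -124.  187.]
syr [ 98. 147. 131.] [160. 211. 175.]
tam [114.  -1.  69.] [147.  34.  95.]
bar [ -3.2  -0.9 181.1] [ -10. -134.  150.] [ 68. 130. 187.]
(array([  8.  , -20.71,  -4.55]), array([-1.43, -4.44,  1.77]))
(array([  5.24, -20.22,  -1.22]), array([-1.43, -4.44,  1.77]))
t 0.1 tip console mm [-356.6  674.3  221.6] tilt 0.1 F [-0.3 -0.  -0.2] w 0.995 q [ 79.  22.   0.  -0. -68. -15.]
```

{"method": "play_rows", "body": {"commands": "0.26 -1 0 -0.24 -0.74 0.295; 0.26 -1 0 -0.24 -0.74 0.295; 0.26 -1 0 -0.24 -0.74 0.295; 0.26 -1 0 -0.24 -0.74 0.295; 0.26 -1 0 -0.24 -0.74 0.295; 0.26 -1 0 -0.24 -0.74 0.295; 0.26 -1 0 0 0 0; 0.26 -1 0 0 0 0; 0.26 -1 0 0 0 0; 0.26 -1 0 0 0 0; 0.26 -1 0 0 0 0; 0.26 -1 0 0 0 0; 0.26 -1 0 0 0 0; 0.26 -1 0 0 0 0; 0.26 -1 0 0 0 0; 0.26 -1 0 0 0 0; 0.26 -1 0 0 0 0; 0.26 -1 0 0 0 0; 0.26 -1 0 0 0 0; 0 0 0 0 0 0", "grip": 0}}

```text
time_s: 2.1
tcp_pos: [0.4334, 0.0015, 0.2716]
ee_rot: [[0.772, -0.195, 0.605], [-0.146, -0.981, -0.13], [0.618, 0.012, -0.786]]
wrist_force: [0.3, 0.0, -0.3]
gripper_width: 0.002
gripper_force: 0.0
```

Run:
```python
from h import *
now();print(goal(-84,105,189));print(goal(0,105,89))
```

```text
t 2.1 tip console mm [-89.8 150.8 258.2] tilt 38.2 F [ 0.3  0.1 -0.3] w 0.002 q [ 24. -15. -61.  64. -24.  -1.]
(array([-0.09, -1.55, -2.32]), array([ 0.04, -0.22,  0.13]))
(array([ 2.66, -2.04, -5.65]), array([ 0.04, -0.22,  0.13]))
```

Run:
```python
from h import *
print(goal(-4,235,180));print(goal(-4,235,102));print(goal(-4,110,102))
```

```text
(array([ 3.29,  2.25, -2.62]), array([ 0.04, -0.22,  0.13]))
(array([ 3.29,  2.25, -5.22]), array([ 0.04, -0.22,  0.13]))
(array([ 2.56, -1.85, -5.22]), array([ 0.04, -0.22,  0.13]))
```

{"method": "play_rows", "body": {"commands": "0.82 0.56 0 0.02 -0.11 0.065; 0.82 0.56 0 0.02 -0.11 0.065; 0.82 0.56 -0.6 0 0 0; 0.82 0.56 -0.6 0 0 0; 0 0 -0.7 0 0 0; 0 0 -0.7 0 0 0; 0 0 0 0 0 0"}}

```text
time_s: 2.8
tcp_pos: [0.5192, 0.0651, 0.2261]
ee_rot: [[0.771, -0.163, 0.615], [-0.125, -0.987, -0.104], [0.624, 0.003, -0.782]]
wrist_force: [-0.0, 0.2, 0.0]
gripper_width: 0.002
gripper_force: 0.0
```

Run:
```python
from h import *
now();print(goal(-4,235,102));print(goal(-4,110,102))
p,d=cams.capture("scene"); cv2.imwrite("pics/s1.png",cv2.resize(p[120:280,180:460],(800,457)))
```

```text
t 2.8 tip console mm [-16.4 229.  212.9] tilt 38.6 F [-0.1  0.1  0. ] w 0.002 q [  3.  -0. -57. 118.  -9. -38.]
(array([ 0.43,  0.13, -3.7 ]), array([-0.01, -0.16, -0.09]))
(array([-0.3 , -3.97, -3.7 ]), array([-0.01, -0.16, -0.09]))
```

View pics/s1.png

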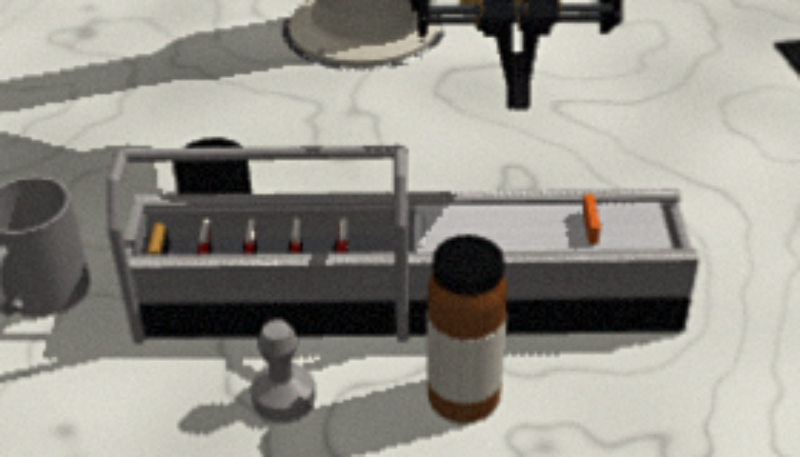

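The picture shows the hand upright over the counter, in front of the console, with fingers closed at (517,100). All objects are untouched. Joints 4 and 5 are at their limits, so I'll fit simple kinematics to plan the wrist configuration.

```bash
cat > kin.py <<'E'
import numpy as np
from scipy.optimize import least_squares
from scipy.spatial.transform import Rotation as Ro
Ry=lambda a:Ro.from_euler('y',a,degrees=True).as_matrix()
Rx=lambda a:Ro.from_euler('x',a,degrees=True).as_matrix()
Rz=lambda a:Ro.from_euler('z',a,degrees=True).as_matrix()
T0=np.c_[[0,-1,0],[0,0,-1],[1,0,0]].astype(float)  # placeholder, fixed by fit
def fk(q,k,s4,s6,T):
    a1,h,L1,a3,L2,Lt=k
    A=Rz(q[0]);F=A@Ry(q[1]-q[2]);W=F@Rx(s4*q[3])@Ry(-q[4])
    p=A@np.array([a1,0,h])+A@Ry(q[1])@[0,0,L1]+F@[L2,0,a3]+W@[Lt,0,0]
    return p,W@Rx(s6*q[5])@T
E
python3 - <<'E'
from h import *
from kin import *
import itertools
s=r.sense(); q0=np.array([78.8722,22.0867,.3867,-.0249,-68.4107,-14.8166]);R0=np.array([[.89915,-.43764,-.00077],[-.43764,-.89915,-.00182],[.0001,.00197,-1]]);p0=np.array([.2732,.56156,.23856])
q1=np.array([24,-15,-61,64,-24,-1.]);p1=np.array([.4334,.0015,.2716]);R1=np.array([[.772,-.195,.605],[-.146,-.981,-.13],[.618,.012,-.786]])
D=[(q0,p0,R0),(q1,p1,R1),(s["joints"],s["tcp_pos"],s["ee_rot"])]
print(s["joints"].round(2))
for s4,s6 in itertools.product((1,-1),(1,-1)):
    T=fk(q0,[0]*6,s4,s6,np.eye(3))[1].T@R0
    e=[np.degrees(np.linalg.norm(Ro.from_matrix(fk(q,[0]*6,s4,s6,T)[1].T@R).as_rotvec())).round(2) for q,p,R in D]
    f=lambda k:np.r_[np.concatenate([(fk(q,k,s4,s6,T)[0]-p)*w for (q,p,R),w in zip(D,(1,.2,1))]),(k[0])*.01]
    S=least_squares(f,[0,.35,.35,0,.35,.25]);print(s4,s6,e,S.x.round(3),(S.fun*1000).round(1),T.round(2).tolist() if e[2]<3 else '')
E
```

```text
[  3.55  -0.57 -56.9  117.63  -9.17 -37.97]
1 1 [np.float64(0.0), np.float64(153.83), np.float64(170.52)] [ 0.351 -0.179  0.449  0.116  0.044  0.09 ] [-156.7   30.7    0.5  -17.3   37.8   -7.5    1.4  -20.5    1.     3.5] 
1 -1 [np.float64(0.0), np.float64(128.37), np.float64(124.71)] [ 0.351 -0.179  0.449  0.116  0.044  0.09 ] [-156.7   30.7    0.5  -17.3   37.8   -7.5    1.4  -20.5    1.     3.5] 
-1 1 [np.float64(0.0), np.float64(28.2), np.float64(46.31)] [ 0.478 -0.434  0.406  0.189 -0.104 -0.084] [-156.7   30.7    0.6  -17.2   37.3   -8.5    1.5  -21.4    1.1    4.8] 
-1 -1 [np.float64(0.0), np.float64(0.74), np.float64(0.0)] [ 0.478 -0.434  0.406  0.189 -0.104 -0.084] [-156.7   30.7    0.6  -17.2   37.3   -8.5    1.5  -21.4    1.1    4.8] [[0.0, 0.0, 1.0], [-1.0, -0.0, -0.0], [0.0, -1.0, -0.0]]
```

```bash
cat > kin.py <<'E'
import numpy as np
from scipy.optimize import least_squares
from scipy.spatial.transform import Rotation as Ro
def E(ax): return lambda a:Ro.from_euler(ax,a,degrees=True).as_matrix()
Rx,Ry,Rz=E('x'),E('y'),E('z')
T=np.array([[0,0,1],[-1,0,0],[0,-1,0.]])
def fk(q,k):
    a1,h,L1,a3,L2,Lt,b,yo=k
    A=Rz(q[0]);F=A@Ry(q[1]-q[2]);W=F@Rx(-q[3])@Ry(-q[4])
    p=A@np.array([a1,b,h])+A@Ry(q[1])@[0,0,L1]+F@[L2,0,a3]+W@[Lt,yo,0]
    return p,W@Rx(-q[5])@T
E
python3 - <<'E'
from h import *
from kin import *
s=r.sense(); q0=np.array([78.8722,22.0867,.3867,-.0249,-68.4107,-14.8166]);p0=np.array([.2732,.56156,.23856])
q1=np.array([24,-15,-61,64,-24,-1.]);p1=np.array([.4334,.0015,.2716])
D=[(q0,p0),(q1,p1),(s["joints"],s["tcp_pos"])]
for m in ("sh","wr","both"):
  f=lambda k:np.r_[np.concatenate([(fk(q,k)[0]-p)*w for (q,p),w in zip(D,(1,.2,1))]),np.array([k[0],k[3],k[6]*(50 if m=="wr" else 1),k[7]*(50 if m=="sh" else 1)])*.01]
  S=least_squares(f,[0,.25,.5,0,.5,.3,-.1,-.1]);print(m,S.x.round(3),(S.fun*1000).round(1))
E
```

```text
sh [ 0.479 -0.636  0.4    0.235 -0.122 -0.241 -0.06  -0.089] [-10.7   2.1   0.4 -13.5  29.9  -5.3   1.1 -17.5   0.7   4.8   2.4  -0.6
 -44.5]
wr [ 0.003  0.155  0.564  0.002  0.418  0.286 -0.    -0.159] [-0.1  0.  -0.1  0.   0.1  0.9 -0.   0.  -0.1  0.   0.  -0.2 -1.6]
both [ 0.005  0.152  0.563  0.003  0.416  0.284 -0.001 -0.159] [-0.   0.  -0.1 -0.   0.2  0.9 -0.  -0.1 -0.1  0.   0.  -0.  -1.6]
```

```bash
cat >> kin.py <<'E'
K=[.003,.155,.564,.002,.418,.286,0,-.159]
lo=np.array([-179,-69,-61,-181,-171,-177.]);hi=np.array([179,118,80,117.,-9.4,177.])
def ik(p,R,q0):
    def f(q):
        P,Q=fk(q,K);return np.r_[(P-p)*10,Ro.from_matrix(Q.T@R).as_rotvec()*3]
    S=least_squares(f,np.clip(q0,lo+.1,hi-.1),bounds=(lo,hi));return S.x,2*S.cost
def iks(p,R,n=60):
    g=np.random.default_rng(0);out=[]
    for _ in range(n):
        q,c=ik(p,R,[g.uniform(-60,60),g.uniform(-20,60),g.uniform(-60,20),*g.uniform(lo[3:],hi[3:])])
        if c<1e-6 and not any(abs(q-o).max()<1 for o in out): out.append(q)
    return out
E
python3 - <<'E'
from h import *
from kin import *
for fl in (0,1):
  for t in (36,40,44):
    for X in ((-4,235,102),(-4,110,102),(-4,-80,89),(-8,340,98)):
      R=Rt(t); p=O+C@np.array(X)/1000-.017*R[:,2]
      if fl: R=R@np.diag([-1,-1,1])
      print(fl,t,X,[q.round(0).astype(int).tolist() for q in iks(p,R,25)])
E
```

```text
0 36 (-4, 235, 102) []
0 36 (-4, 110, 102) []
0 36 (-4, -80, 89) []
0 36 (-8, 340, 98) []
0 40 (-4, 235, 102) []
0 40 (-4, 110, 102) []
0 40 (-4, -80, 89) []
0 40 (-8, 340, 98) []
0 44 (-4, 235, 102) [[-10, 14, -52, -181, -21, -89]]
0 44 (-4, 110, 102) []
0 44 (-4, -80, 89) [[-28, 14, -29, -72, -13, 174]]
0 44 (-8, 340, 98) []
1 36 (-4, 235, 102) []
1 36 (-4, 110, 102) []
1 36 (-4, -80, 89) []
1 36 (-8, 340, 98) []
1 40 (-4, 235, 102) []
1 40 (-4, 110, 102) []
1 40 (-4, -80, 89) []
1 40 (-8, 340, 98) []
1 44 (-4, 235, 102) [[-10, 14, -52, -181, -21, 91]]
1 44 (-4, 110, 102) []
1 44 (-4, -80, 89) [[-28, 14, -29, -72, -13, -6]]
1 44 (-8, 340, 98) []
```

```bash
cat >> kin.py <<'E'
import itertools
def iks(p,R,n=0):
    out=[]
    az=np.degrees(np.arctan2(p[1],p[0]))
    for d,j4,j5,j6 in itertools.product((-20,20),(-175,-120,-60,0,60,110),(-15,-40),(-120,-30,60,150)):
        q,c=ik(p,R,[az+d,15,-35,j4,j5,j6])
        if c<1e-5 and not any(abs(q-o).max()<2 for o in out): out.append(q)
    return out
E
cat > a.py <<'E'
from h import *
from kin import *
import sys
from multiprocessing import Pool
def f(a):
    t,yaw,X=a
    R=Rz(yaw)@Rt(t); p=O+C@np.array(X)/1000-.017*R[:,2]
    return a,[q.round(0).astype(int).tolist() for q in iks(p,R)]
J=[(t,y,X) for X in ((-4,235,102),(-4,110,102),(-4,-80,89),(-8,340,98)) for t in (34,40,45) for y in (-10,0,10)]
with Pool() as P:
    for a,o in P.imap(f,J): print(a,o,flush=True)
E
time OMP_NUM_THREADS=1 timeout 300 python3 a.py
```

```text
(34, -10, (-4, 235, 102)) []
(34, 0, (-4, 235, 102)) []
(34, 10, (-4, 235, 102)) []
(40, -10, (-4, 235, 102)) []
(40, 0, (-4, 235, 102)) [[-10, 13, -49, -181, -13, -89]]
(40, 10, (-4, 235, 102)) []
(45, -10, (-4, 235, 102)) []
(45, 0, (-4, 235, 102)) [[-10, 15, -53, -181, -22, -90]]
(45, 10, (-4, 235, 102)) []
(34, -10, (-4, 110, 102)) []
(34, 0, (-4, 110, 102)) []
(34, 10, (-4, 110, 102)) []
(40, -10, (-4, 110, 102)) []
(40, 0, (-4, 110, 102)) []
(40, 10, (-4, 110, 102)) []
(45, -10, (-4, 110, 102)) [[-26, 12, -51, -168, -19, -98]]
(45, 0, (-4, 110, 102)) []
(45, 10, (-4, 110, 102)) []
(34, -10, (-4, -80, 89)) []
(34, 0, (-4, -80, 89)) []
(34, 10, (-4, -80, 89)) [[-19, 15, -29, -39, -17, 143]]
(40, -10, (-4, -80, 89)) []
(40, 0, (-4, -80, 89)) []
(40, 10, (-4, -80, 89)) [[-27, 15, -27, -58, -20, 167]]
(45, -10, (-4, -80, 89)) []
(45, 0, (-4, -80, 89)) []
(45, 10, (-4, -80, 89)) [[-34, 16, -27, -73, -25, -173]]
(34, -10, (-8, 340, 98)) [[25, 18, -53, 104, -24, -55]]
(34, 0, (-8, 340, 98)) []
(34, 10, (-8, 340, 98)) []
(40, -10, (-8, 340, 98)) []
(40, 0, (-8, 340, 98)) []
(40, 10, (-8, 340, 98)) []
(45, -10, (-8, 340, 98)) []
(45, 0, (-8, 340, 98)) []
(45, 10, (-8, 340, 98)) []
real	0m12.653s
user	0m47.524s
sys	0m0.067s
```

```bash
cat >> kin.py <<'E'
from scipy.optimize import brentq
def solve(p,R):
    """all solutions by scan over j6 (elbow up)"""
    a1,h,L1,a3,L2,Lt,b,yo=K; L2e=np.hypot(L2,a3); al=np.degrees(np.arctan2(a3,L2))
    B=R@T.T
    def at(j6):
        W=B@Rx(j6); c=p-W@[Lt,yo,0]; j1=np.degrees(np.arctan2(c[1],c[0]))
        u,v=np.hypot(c[0],c[1])-a1,c[2]-h; D=np.hypot(u,v)
        ca=(L1**2+D*D-L2e**2)/(2*L1*D)
        if abs(ca)>1:return None
        j2=90-np.degrees(np.arctan2(v,u)+np.arccos(ca))
        ex,ez=L1*np.sin(np.radians(j2)),L1*np.cos(np.radians(j2))
        pitch=np.degrees(np.arctan2(-(v-ez),u-ex))+al
        M=(Rz(j1)@Ry(pitch)).T@W
        return M[0,1],[j1,j2,j2-pitch,-np.degrees(np.arctan2(M[2,1],M[1,1])),-np.degrees(np.arctan2(M[0,2],M[0,0])),j6]
    out=[];g=np.arange(-180,181,3.)
    F=[at(x) for x in g]
    for i in range(len(g)-1):
        if F[i] and F[i+1] and F[i][0]*F[i+1][0]<0 :
            try: x=brentq(lambda j:at(j)[0],g[i],g[i+1])
            except Exception: continue
            q=np.array(at(x)[1])
            if q[3]>118:q[3]-=360
            out.append(q)
    return out
LO=np.array([-179.8,-69.3,-61.27,-181.2,-171,-177.4]);HI=np.array([179.8,118,80.6,117.6,-9.14,177.4])
def good(q): return (q>LO).all() and (q<HI).all()
E
cat > a.py <<'E'
from h import *
from kin import *
def f(t,yaw,X):
    R=Rz(yaw)@Rt(t); p=O+C@np.array(X)/1000-.017*R[:,2]
    return [q.round(0).astype(int).tolist()+[bool(good(q))] for q in solve(p,R)]
for X in ((-4,235,102),(-4,110,102),(-4,-80,89),(-8,340,98)):
  for t in (35,40,45):
    for y in (-10,0,10):
      print(X,t,y,*f(t,y,X))
E
python3 a.py
```

```text
(-4, 235, 102) 35 -10 [1, 14, -28, -141, 19, -145, False] [2, 13, -57, -225, -18, -65, False]
(-4, 235, 102) 35 0 [-9, 13, -39, -165, 3, -106, False] [-10, 13, -47, -183, -5, -87, False]
(-4, 235, 102) 35 10
(-4, 235, 102) 40 -10 [6, 14, -27, -126, 21, -163, False] [1, 14, -57, -215, -24, -74, False]
(-4, 235, 102) 40 0 [-2, 13, -32, -137, 7, -139, False] [-10, 13, -49, -181, -13, -89, False]
(-4, 235, 102) 40 10
(-4, 235, 102) 45 -10 [0, 16, -59, -209, -31, -80, False] [14, 15, -26, -111, 25, 177, False]
(-4, 235, 102) 45 0 [9, 13, -29, -110, 14, -173, False] [-10, 15, -53, -181, -22, -90, True]
(-4, 235, 102) 45 10
(-4, 110, 102) 35 -10
(-4, 110, 102) 35 0
(-4, 110, 102) 35 10
(-4, 110, 102) 40 -10
(-4, 110, 102) 40 0
(-4, 110, 102) 40 10
(-4, 110, 102) 45 -10 [-6, 11, -32, -108, 11, -172, False] [-26, 12, -51, -168, -19, -98, True]
(-4, 110, 102) 45 0
(-4, 110, 102) 45 10
(-4, -80, 89) 35 -10
(-4, -80, 89) 35 0 [-9, 14, -44, -8, 3, 97, False] [-10, 14, -41, -14, 0, 104, False]
(-4, -80, 89) 35 10 [-19, 15, -56, 37, 18, 70, False] [-20, 15, -29, -42, -17, 147, True]
(-4, -80, 89) 4
[... 590 characters left out ...]
19, -144, False] [13, 17, -53, -228, -18, -63, False]
(-8, 340, 98) 35 10 [3, 16, -33, -161, 6, -112, False] [2, 16, -45, -193, -7, -80, False]
(-8, 340, 98) 40 -10 [20, 19, -19, -126, 31, -173, False] [23, 18, -55, 118, -30, -67, False]
(-8, 340, 98) 40 0 [16, 17, -23, -127, 21, -161, False] [12, 17, -54, -217, -23, -72, False]
(-8, 340, 98) 40 10 [8, 16, -28, -138, 8, -138, False] [2, 17, -47, -186, -13, -86, False]
(-8, 340, 98) 45 -10 [22, 20, -56, -235, -36, -74, False] [26, 20, -20, -115, 34, 174, False]
(-8, 340, 98) 45 0 [11, 19, -55, -211, -30, -78, False] [22, 18, -22, -112, 24, 180, False]
(-8, 340, 98) 45 10 [17, 16, -25, -112, 13, -170, False] [2, 18, -49, -184, -22, -88, False]
```

```bash
cat >> h.py <<'E'
def Rl(th,ph,flip=False):
    "tilt th in console xz plane, lean ph along +y; tool y kept in the plane of z and bar"
    z=Rt(th)[:,2]; z=z*np.cos(np.radians(ph))+uy*np.sin(np.radians(ph))
    x=np.cross(-uy,z);x/=np.linalg.norm(x); y=np.cross(z,x)
    M=np.c_[x,y,z]
    return M@np.diag([-1,-1,1]) if flip else M
E
cat > a.py <<'E'
from h import *
from kin import *
for X in ((-4,110,92),(-4,50,92),(-4,0,92),(-4,-80,92)):
  print(X)
  for th in (35,40,45,50,55):
    row=[]
    for ph in range(-32,33,8):
      R=Rl(th,ph);p=O+C@np.array(X)/1000-.017*R[:,2]
      S=[q for q in solve(p,R) if good(np.r_[q[:5],0])]
      row.append("|".join(f"{q[3]:.0f},{q[4]:.0f},{q[5]:.0f}" for q in S) or "-")
    print(th,row)
E
python3 a.py
```

```text
(-4, 110, 92)
35 ['98,-44,-39', '-', '-', '-', '-', '-', '-49,-14,130', '-63,-29,151', '-68,-41,161']
40 ['-', '-', '-', '-175,-15,-84', '-', '-', '-66,-15,153', '-73,-30,166', '-75,-41,173']
45 ['-', '-', '-', '-173,-25,-86', '-', '-', '-86,-20,180', '-84,-32,-177', '-82,-43,-175']
50 ['-', '-', '-', '-172,-36,-86', '-144,-25,-111', '-116,-22,-142', '-102,-28,-156', '-94,-37,-161', '-89,-46,-163']
55 ['-', '-', '-', '-172,-48,-86', '-151,-39,-100', '-130,-35,-121', '-113,-37,-136', '-103,-43,-146', '-95,-50,-151']
(-4, 50, 92)
35 ['-', '-', '-', '-', '-', '-', '-53,-22,143', '-61,-35,156', '-64,-46,163']
40 ['-', '-', '-', '-', '-', '-', '-66,-23,161', '-70,-35,169', '-71,-46,174']
45 ['-', '-', '-', '-150,-17,-103', '-', '-81,-13,177', '-81,-26,-179', '-79,-37,-177', '-77,-48,-175']
50 ['-', '-', '-181,-41,-77', '-156,-30,-95', '-125,-21,-128', '-103,-23,-152', '-93,-32,-160', '-87,-41,-163', '-83,-50,-164']
55 ['-', '-', '-', '-158,-43,-90', '-136,-35,-111', '-117,-34,-131', '-104,-39,-143', '-95,-46,-150', '-89,-54,-154']
(-4, 0, 92)
35 ['-', '-', '-', '-', '-', '-39,-12,127', '-
[... 396 characters left out ...]
9,-81', '-146,-39,-97', '-124,-33,-120', '-108,-35,-138', '-97,-41,-147', '-89,-49,-153', '-84,-57,-156']
(-4, -80, 92)
35 ['-', '-', '-', '-', '-', '-46,-22,145', '-53,-35,156', '-56,-46,163', '-58,-56,166']
40 ['-', '-', '-', '-', '-', '-59,-23,162', '-62,-35,169', '-63,-46,173', '-63,-56,175']
45 ['-', '-177,-34,-69', '-143,-17,-101', '-', '-75,-14,179', '-73,-26,-179', '-71,-37,-178', '-69,-48,-177', '-68,-57,-177']
50 ['-', '-173,-42,-73', '-149,-29,-93', '-117,-20,-130', '-96,-23,-153', '-86,-31,-161', '-80,-41,-165', '-76,-50,-167', '-73,-59,-168']
55 ['-', '-170,-53,-75', '-151,-41,-89', '-128,-33,-112', '-109,-33,-133', '-96,-38,-146', '-88,-45,-153', '-82,-53,-157', '-77,-61,-159']
```

```bash
cat > a.py <<'E'
from h import *
from kin import *
def path(way,q,n=12):
    for a,b in zip(way[:-1],way[1:]):
        for s in np.linspace(0,1,n+1)[1:]:
            w=np.array(a)*(1-s)+np.array(b)*s
            R=Rl(w[3],w[4]);p=O+C@w[:3]/1000-.017*R[:,2]
            S=[x for x in solve(p,R)]
            for x in S:
                x[3]+=360*np.round((q[3]-x[3])/360); x[5]+=360*np.round((q[5]-x[5])/360)
            if not S: print("none at",w);return
            x=min(S,key=lambda x:abs(x-q).max())
            if abs(x-q).max()>40 or not good(x): print("  bad",w.round(0),x.round(0),q.round(0))
            q=x
        print(b,q.round(0))
if __name__=="__main__":
    q=r.sense()["joints"]
    path([(-16,229,213,38.6,0),(0,240,230,5,0),(0,240,230,5,30),(0,240,230,50,30),(0,240,230,50,0),(4,240,104,50,0),(4,110,104,50,0),(4,110,91,50,0),(4,-85,91,50,0),(-70,-85,160,50,0)],q)
    print();path([(-16,229,213,38.6,0),(0,240,230,5,0),(0,240,230,5,30),(0,240,230,50,30),(0,240,230,50,0),(-8,345,150,50,0),(-8,345,100,50,0),(-8,55,100,50,0)],q)
E
python3 a.py
```

```text
(0, 240, 230, 5, 0) [ 26.  12. -14.   3. -60.  52.]
(0, 240, 230, 5, 30) [  7.  12.  -8. -32. -60.  87.]
(0, 240, 230, 50, 30) [  4.   1. -26. -66. -21. 146.]
none at [  0. 240. 230.  50.  25.]

(0, 240, 230, 5, 0) [ 26.  12. -14.   3. -60.  52.]
(0, 240, 230, 5, 30) [  7.  12.  -8. -32. -60.  87.]
(0, 240, 230, 50, 30) [  4.   1. -26. -66. -21. 146.]
none at [  0. 240. 230.  50.  25.]
```

```bash
sed -i 's/R=Rl(w\[3\],w\[4\])/R=Rl(w[3],w[4],True)/' a.py
python3 - <<'E'
from a import *
q=np.array([26,12,-14,3,-60,-128.])
A=[(0,240,230,5,0),(0,260,230,5,30),(0,260,190,50,30)]
for y,z,th,ph in ((260,130,50,0),(260,130,50,10),(260,130,54,10),(260,130,54,5)):
    path(A+[(0,y,z,th,ph),(4,240,104,th,ph),(4,110,104,th,ph),(4,110,91,th,ph),(4,-85,91,th,ph),(-30,-85,120,th,ph)],q);print()
for y,z,th,ph in ((345,100,50,10),(345,100,54,5),(345,100,50,20),(345,100,54,10)):
    path(A+[(-8,y,150,th,ph),(-8,y,z,th,ph),(-8,55,100,th,ph)],q);print()
E
```

```text
(0, 260, 230, 5, 30) [  9.  12.  -8. -31. -59. -95.]
(0, 260, 190, 50, 30) [  1.   6. -27. -81. -22. -18.]
  bad [  0. 260. 175.  50.  22.] [ 11.   6. -29. -72.  -6. -32.] [  7.   6. -28. -77. -12. -24.]
none at [  0. 260. 170.  50.  20.]

(0, 260, 230, 5, 30) [  9.  12.  -8. -31. -59. -95.]
(0, 260, 190, 50, 30) [  1.   6. -27. -81. -22. -18.]
  bad [  0. 260. 165.  50.  22.] [  9.   7. -29. -79.  -7. -23.] [  7.   6. -29. -80. -10. -21.]
  bad [  0. 260. 160.  50.  20.] [ 11.   7. -29. -77.  -3. -26.] [  9.   7. -29. -79.  -7. -23.]
none at [  0.         260.         155.          50.          18.33333333]

(0, 260, 230, 5, 30) [  9.  12.  -8. -31. -59. -95.]
(0, 260, 190, 50, 30) [  1.   6. -27. -81. -22. -18.]
(0, 260, 130, 54, 10) [ -12.   14.  -47. -154.  -27.   68.]
(4, 240, 104, 54, 10) [ -16.   18.  -49. -153.  -33.   70.]
(4, 110, 104, 54, 10) [ -29.   15.  -40. -119.  -29.   45.]
(4, 110, 91, 54, 10) [ -31.   18.  -41. -123.  -32.   51.]
(4, -85, 91, 54, 10) [-47.  20. -28. -92. -38.  29.]
(-30, -85, 120, 54, 10) [-48.  15. -30. -86. -39.  22.]

(0, 260, 230, 5, 30) [  9. 
[... 1685 characters left out ...]
 -5. 310. 167.  50.  24.] [ 13.   8. -28. -83.  -6. -21.] [ 11.   7. -28. -83.  -8. -20.]
  bad [ -5. 317. 163.  50.  23.] [ 15.   8. -28. -83.  -3. -23.] [ 13.   8. -28. -83.  -6. -21.]
  bad [ -6. 324. 160.  50.  22.] [ 19.   9. -28. -79.   1. -30.] [ 15.   8. -28. -83.  -3. -23.]
none at [ -6.66666667 330.83333333 156.66666667  50.          21.66666667]

(0, 260, 230, 5, 30) [  9.  12.  -8. -31. -59. -95.]
(0, 260, 190, 50, 30) [  1.   6. -27. -81. -22. -18.]
  bad [ -3. 288. 177.  51.  23.] [ 10.   6. -28. -83.  -7. -20.] [  8.   6. -28. -83. -11. -19.]
  bad [ -3. 295. 173.  52.  22.] [ 13.   7. -28. -84.  -3. -20.] [ 10.   6. -28. -83.  -7. -20.]
none at [ -4.  302.5 170.   52.   20. ]
```

```bash
cat > b.py <<'E'
from h import *
from kin import *
for X in ((-8,345,101),(-8,250,101),(-8,150,101),(-8,60,101)):
  print(X)
  for th in (0,15,30,40,47,54,60):
    row=[]
    for ph in range(-20,41,10):
      R=Rl(th,ph,True);p=O+C@np.array(X)/1000-.017*R[:,2]
      S=[q for q in solve(p,R) if good(np.r_[q[:5],0])]
      row.append("|".join(f"{q[3]:.0f},{q[4]:.0f},{q[5]:.0f}" for q in S) or "-")
    print(th,row)
E
python3 b.py
```

```text
(-8, 345, 101)
0 ['14,-63,-148', '8,-56,-142', '-0,-51,-133', '-11,-47,-122', '-23,-46,-108', '-37,-48,-93', '-50,-52,-79']
15 ['32,-49,-170', '29,-39,-166', '23,-29,-158', '8,-23,-141', '-16,-24,-113', '-40,-30,-85', '-57,-40,-63']
30 ['61,-42,158', '76,-29,151', '109,-15,134', '-', '-', '-53,-15,-65', '-74,-32,-36']
40 ['82,-44,137', '106,-34,126', '-', '-', '-', '-84,-15,-24', '-92,-32,-8']
47 ['93,-48,124', '-', '-', '-175,-24,78', '-131,-15,34', '-112,-24,16', '-105,-37,14']
54 ['102,-54,114', '-', '-', '-179,-40,83', '-152,-35,63', '-130,-37,44', '-116,-45,34']
60 ['106,-61,106', '-', '-', '-181,-53,84', '-158,-50,74', '-139,-49,60', '-123,-53,49']
(-8, 250, 101)
0 ['17,-58,-144', '10,-52,-136', '0,-48,-126', '-12,-47,-113', '-25,-48,-98', '-37,-52,-84', '-48,-58,-72']
15 ['37,-43,-169', '33,-33,-162', '23,-26,-149', '1,-23,-126', '-23,-28,-97', '-43,-37,-73', '-56,-47,-55']
30 ['75,-36,154', '96,-23,146', '-', '-', '-', '-59,-25,-48', '-71,-40,-30']
40 ['100,-40,131', '-', '-', '-', '-', '-81,-25,-16', '-85,-41,-7']
47 ['112,-46,119', '-', '-', '-139,-14,49', '-106,-17,13', '-
[... 758 characters left out ...]
 '-139,-47,72', '-120,-47,55', '-107,-52,43', '-97,-60,37']
(-8, 60, 101)
0 ['24,-48,-134', '13,-46,-121', '-0,-47,-106', '-13,-50,-92', '-24,-56,-79', '-34,-63,-68', '-42,-70,-60']
15 ['53,-31,-164', '39,-24,-148', '12,-24,-119', '-13,-31,-90', '-31,-40,-68', '-42,-51,-53', '-50,-61,-43']
30 ['-', '-', '-', '-19,-10,-83', '-47,-29,-45', '-57,-43,-30', '-61,-56,-22']
40 ['-', '-', '-', '-', '-67,-28,-18', '-70,-43,-9', '-71,-56,-5']
47 ['-', '-163,-24,90', '-', '-87,-18,5', '-83,-32,6', '-80,-46,7', '-77,-58,8']
54 ['-', '-164,-41,93', '-134,-30,65', '-110,-31,40', '-97,-40,28', '-89,-50,24', '-83,-61,21']
60 ['-', '-', '-141,-47,79', '-121,-44,59', '-106,-48,45', '-95,-56,37', '-88,-64,32']
```

{"method": "play_rows", "body": {"commands": "0.1 0.1 0.2 0.06 0.33 0; 0.1 0.1 0.2 0.06 0.33 0; 0.1 0.1 0.2 0.06 0.33 0; 0.1 0 0 0.1 0.55 0; 0 0 0 0.1 0.55 0; 0 0 0 0.17 0.96 0; 0 0 0 0.17 0.96 0"}}

```text
time_s: 3.55
tcp_pos: [0.5559, 0.0472, 0.2654]
ee_rot: [[0.89, -0.199, 0.409], [-0.169, -0.98, -0.11], [0.423, 0.029, -0.906]]
wrist_force: [1.8, -2.1, 1.4]
gripper_width: 0.004
gripper_force: 0.0
```

```bash
cat >> h.py <<'E'
def now2(): 
    now();s=r.sense();R=s["ee_rot"];print("toolz console",(C.T@R[:,2]).round(3),"tooly",(C.T@R[:,1]).round(3))
def go(x,y,z,th,ph):
    s=r.sense();Rg=Rl(th,ph,True);p=O+C@np.array([x,y,z])/1000-.017*Rg[:,2]
    d=(p-s["tcp_pos"])/.03; w=Ro.from_matrix(Rg@s["ee_rot"].T).as_rotvec()/.15
    print((x,y,z,th,ph),"shift",d.round(2),"turn",w.round(2))
E
python3 - <<'E'
from h import *
now2()
from a import *
q=np.array([26,12,-14,3,-60,-128.])
path([(0,240,230,5,0),(0,260,230,5,30),(0,260,190,50,30),(0,260,150,54,15),(4,260,104,54,15),(4,110,104,54,15),(4,110,92,54,15),(4,-85,92,54,15),(0,-85,104,54,15),(0,265,104,54,15),(-8,265,135,54,15),(-8,345,135,54,15),(-8,345,103,54,15),(-8,50,103,54,15)],q)
E
```

```text
t 3.55 tip console mm [ 19.4 217.2 250. ] tilt 25.1 F [ 2.2 -1.8  1.4] w 0.004 q [ 29.   4. -34.  29. -37.  29.]
toolz console [ 0.422 -0.037 -0.906] tooly [-0.024 -0.999  0.029]
(0, 260, 230, 5, 30) [  9.  12.  -8. -31. -59. -95.]
(0, 260, 190, 50, 30) [  1.   6. -27. -81. -22. -18.]
(0, 260, 150, 54, 15) [  -9.   10.  -37. -129.  -18.   39.]
(4, 260, 104, 54, 15) [ -14.   18.  -45. -144.  -32.   60.]
(4, 110, 104, 54, 15) [ -29.   16.  -37. -110.  -32.   36.]
(4, 110, 92, 54, 15) [ -30.   18.  -38. -113.  -34.   41.]
(4, -85, 92, 54, 15) [-48.  22. -26. -87. -43.  25.]
(0, -85, 104, 54, 15) [-47.  20. -26. -85. -43.  22.]
(0, 265, 104, 54, 15) [ -14.   18.  -46. -145.  -32.   62.]
(-8, 265, 135, 54, 15) [ -11.   12.  -42. -137.  -23.   50.]
(-8, 345, 135, 54, 15) [  -2.   15.  -47. -162.  -28.   69.]
(-8, 345, 103, 54, 15) [  -2.   21.  -50. -165.  -37.   73.]
(-8, 50, 103, 54, 15) [ -36.   16.  -35. -101.  -35.   31.]
```

{"method": "play_rows", "body": {"commands": "0 0 0 0.17 0.96 0; 0 0 0 0.17 0.96 0; 0 0 0 0.17 0.96 0; 0 0 0 0 0 -1; 0 0 0 0 0 -1; 0 0 0 0 0 -1; 0 0 0 0 0 -1; 0 0 0 0 0 -1; 0 0 0 0 0 -1; 0 0 0 0 0 -1; 0 0 0 0 0 -1; 0 0 0 0 0 -1; 0 0 0 0 0 -1; 0 0 0 0 0 -1; 0 0 0 0 0 -1; 0 0 0 0 0 -1; 0 0 0 0 0 -1; 0 0 0 0 0 -1; 0 0 0 0 0 -1; 0 0 0 0 0 -1"}}

```text
time_s: 5.55
tcp_pos: [0.5575, 0.0456, 0.2659]
ee_rot: [[-0.922, -0.386, -0.024], [-0.386, 0.922, 0.034], [0.009, 0.041, -0.999]]
wrist_force: [0.1, -0.4, 0.4]
gripper_width: 0.008
gripper_force: 0.0
```

{"method": "play_rows", "body": {"commands": "0 0 0 0 0 -1; 0 0 0 0 0 -1; 0 0 0 0 0 -1; 0 0 0 0 0 0"}}

```text
time_s: 5.95
tcp_pos: [0.5574, 0.0454, 0.2659]
ee_rot: [[-0.999, 0.048, -0.007], [0.048, 0.998, 0.042], [0.009, 0.042, -0.999]]
wrist_force: [0.3, 0.8, 0.8]
gripper_width: 0.009
gripper_force: 0.0
```

Run:
```python
from h import *
now2();go(0,260,230,5,30);go(0,260,190,50,30)
```

```text
t 5.95 tip console mm [ 13.8 216.9 248.9] tilt 2.4 F [0.2 0.8 0.8] w 0.009 q [  20.   15.   -5.   -3.  -69. -112.]
toolz console [-0.014  0.04  -0.999] tooly [-0.128  0.991  0.042]
(0, 260, 230, 5, 30) shift [-0.3   1.25 -0.71] turn [ 3.12 -0.98 -0.72]
(0, 260, 190, 50, 30) shift [-0.62  1.31 -2.21] turn [ 2.34 -6.05  0.6 ]
```

{"method": "play_rows", "body": {"commands": "-0.08 0.31 -0.1 0.78 -0.24 -0.18; -0.08 0.31 -0.1 0.78 -0.24 -0.18; -0.08 0.31 -0.1 0.78 -0.24 -0.18; -0.08 0.31 -0.1 0.78 -0.24 -0.18; 0 0 0 0 0 0"}}

```text
time_s: 6.45
tcp_pos: [0.547, 0.0807, 0.2528]
ee_rot: [[-0.981, 0.114, 0.157], [0.177, 0.859, 0.48], [-0.08, 0.499, -0.863]]
wrist_force: [-0.6, -0.0, -0.1]
gripper_width: 0.006
gripper_force: 0.0
```

Run:
```python
from h import *
now2();go(0,260,190,50,30)
```

```text
t 6.45 tip console mm [ -1.2 257.7 238.1] tilt 30.3 F [-0.6 -0.2 -0.1] w 0.006 q [  9.  11.  -7. -31. -60. -95.]
toolz console [ 0.07   0.5   -0.863] tooly [-0.039  0.866  0.499]
(0, 260, 190, 50, 30) shift [-0.28  0.13 -1.78] turn [-0.93 -5.2   0.01]
```

{"method": "play_rows", "body": {"commands": "-0.04 0.02 -0.25 -0.13 -0.74 0; -0.04 0.02 -0.25 -0.13 -0.74 0; -0.04 0.02 -0.25 -0.13 -0.74 0; -0.04 0.02 -0.25 -0.13 -0.74 0; -0.04 0.02 -0.25 -0.13 -0.74 0; -0.04 0.02 -0.25 -0.13 -0.74 0; -0.04 0.02 -0.25 -0.13 -0.74 0; 0 0 0 0 0 0"}}

```text
time_s: 7.25
tcp_pos: [0.537, 0.0848, 0.2031]
ee_rot: [[-0.71, -0.197, 0.676], [0.126, 0.909, 0.397], [-0.693, 0.367, -0.621]]
wrist_force: [0.6, -0.8, -0.0]
gripper_width: 0.004
gripper_force: 0.0
```

Run:
```python
from h import *
now2();go(0,260,190,50,30);go(0,260,150,54,15)
```

```text
t 7.25 tip console mm [ -2.8 260.2 192.5] tilt 51.6 F [ 0.7 -0.7 -0. ] w 0.004 q [  7.   5. -26. -63. -20. -41.]
toolz console [ 0.596  0.51  -0.621] tooly [-0.354  0.86   0.367]
(0, 260, 190, 50, 30) shift [ 0.06 -0.01 -0.12] turn [-0.17 -0.7  -0.06]
(0, 260, 150, 54, 15) shift [ 0.01  0.14 -1.45] turn [-1.38 -0.95 -1.38]
```

{"method": "play_rows", "body": {"commands": "0 0 0 -0.09 -0.35 -0.03; 0 0 0 -0.09 -0.35 -0.03; 0 0 -0.12 0 0 0; 0 0.02 -0.17 -0.15 -0.04 -0.17; 0 0.02 -0.17 -0.15 -0.04 -0.17; 0 0.02 -0.17 -0.15 -0.04 -0.17; 0 0.02 -0.17 -0.15 -0.04 -0.17; 0 0.02 -0.17 -0.15 -0.04 -0.17; 0 0.02 -0.17 -0.15 -0.04 -0.17; 0 0.02 -0.17 -0.15 -0.04 -0.17; 0 0.02 -0.17 -0.15 -0.04 -0.17; 0 0 0 0 0 0"}}

```text
time_s: 8.45
tcp_pos: [0.5356, 0.0903, 0.1579]
ee_rot: [[-0.576, -0.043, 0.816], [0.096, 0.988, 0.12], [-0.812, 0.147, -0.565]]
wrist_force: [-0.8, -0.9, -0.9]
gripper_width: 0.002
gripper_force: 0.0
```

Run:
```python
from h import *
now2();go(0,260,150,54,15);go(4,250,105,54,15);go(4,110,105,54,15)
```

```text
t 8.45 tip console mm [ -2.  261.1 148.3] tilt 55.6 F [-0.6 -1.1 -0.9] w 0.002 q [  -9.   10.  -38. -130.  -19.   41.]
toolz console [ 0.782  0.262 -0.565] tooly [-0.217  0.965  0.147]
(0, 260, 150, 54, 15) shift [ 0.06 -0.04  0.06] turn [ 0.03  0.03 -0.05]
(4, 250, 105, 54, 15) shift [ 0.13 -0.4  -1.44] turn [ 0.03  0.03 -0.05]
(4, 110, 105, 54, 15) shift [-0.69 -4.99 -1.44] turn [ 0.03  0.03 -0.05]
```

{"method": "play_rows", "body": {"commands": "0.03 -0.1 -0.36 0 0 0; 0.03 -0.1 -0.36 0 0 0; 0.03 -0.1 -0.36 0 0 0; 0.03 -0.1 -0.36 0 0 0; -0.1 -0.57 0 0 0 0; -0.1 -0.57 0 0 0 0; -0.1 -0.57 0 0 0 0; -0.1 -0.57 0 0 0 0; -0.1 -0.57 0 0 0 0; -0.1 -0.57 0 0 0 0; -0.1 -0.57 0 0 0 0; -0.1 -0.57 0 0 0 0; 0 0 0 0 0 0"}}

```text
time_s: 9.75
tcp_pos: [0.5174, -0.0599, 0.1171]
ee_rot: [[-0.573, -0.046, 0.818], [0.092, 0.989, 0.12], [-0.815, 0.144, -0.562]]
wrist_force: [0.4, -0.5, -0.1]
gripper_width: 0.005
gripper_force: 0.0
```

Run:
```python
from h import *
now2();go(4,108,92,54,15)
p,d=cams.capture("scene"); cv2.imwrite("pics/s2.png",cv2.resize(p[120:280,180:460],(800,457),interpolation=cv2.INTER_CUBIC))
```

```text
t 9.75 tip console mm [  6.6 110.  107.6] tilt 55.8 F [ 0.5 -0.4 -0.1] w 0.005 q [ -29.   15.  -37. -109.  -32.   35.]
toolz console [ 0.784  0.262 -0.562] tooly [-0.219  0.965  0.144]
(4, 108, 92, 54, 15) shift [-0.09 -0.05 -0.52] turn [ 0.05  0.05 -0.06]
```

View pics/s2.png

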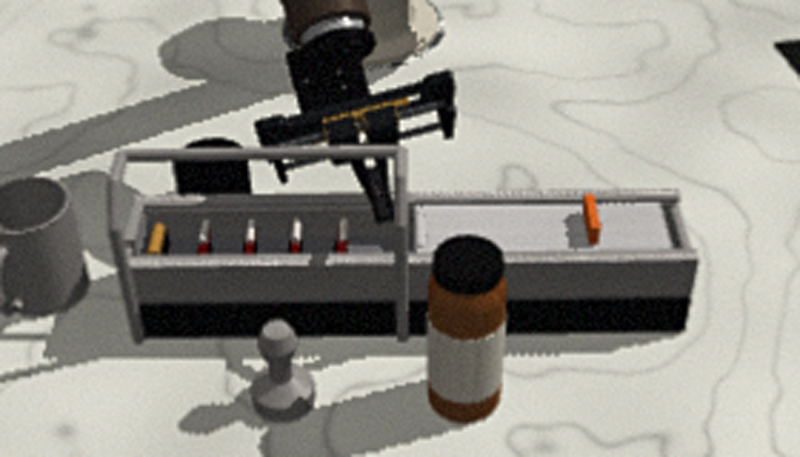

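The picture shows the finger at (383,215), below the guard bar and between paddle 1 at (343,235) and the cover front at (415,230). Everything else is untouched, so I'll lower the finger and sweep.

{"method": "play_rows", "body": {"commands": "-0.03 -0.02 -0.17 0 0 0; -0.03 -0.02 -0.17 0 0 0; -0.03 -0.01 -0.17 0 0 0; -0.07 -0.39 0 0 0 0; -0.07 -0.39 0 0 0 0; -0.07 -0.39 0 0 0 0; -0.07 -0.39 0 0 0 0; -0.07 -0.39 0 0 0 0; -0.07 -0.39 0 0 0 0; -0.07 -0.39 0 0 0 0; 0 0 0 0 0 0"}}

```text
time_s: 10.9
tcp_pos: [0.4998, -0.1428, 0.1014]
ee_rot: [[-0.573, -0.043, 0.819], [0.094, 0.988, 0.118], [-0.814, 0.145, -0.562]]
wrist_force: [-0.1, -0.8, 0.2]
gripper_width: -0.001
gripper_force: 0.0
```

Run:
```python
from h import *
now2();go(4,-82,92,54,15)
p,d=cams.capture("scene"); cv2.imwrite("pics/s3.png",cv2.resize(p[150:250,180:340],(800,500),interpolation=cv2.INTER_CUBIC))
```

```text
t 10.9 tip console mm [ 3.8 25.3 91.8] tilt 55.8 F [-0.  -0.8  0.2] w -0.001 q [ -39.   19.  -33. -100.  -38.   33.]
toolz console [ 0.785  0.261 -0.562] tooly [-0.217  0.965  0.145]
(4, -82, 92, 54, 15) shift [-0.62 -3.52  0.01] turn [ 0.05  0.05 -0.04]
```

View pics/s3.png

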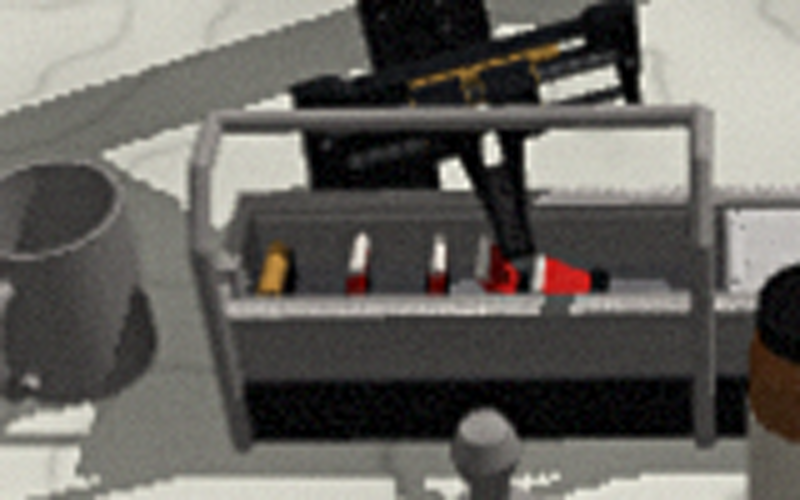

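Paddle 1 lies flat at (570,275). Paddle 2 is being pushed at (495,270), and paddles 3 and 4 at (437,260) and (358,260) are still up.

{"method": "play_rows", "body": {"commands": "-0.07 -0.39 0 0 0 0; -0.07 -0.39 0 0 0 0; -0.07 -0.39 0 0 0 0; -0.07 -0.39 0 0 0 0; -0.07 -0.39 0 0 0 0; -0.07 -0.39 0 0 0 0; -0.07 -0.39 0 0 0 0; -0.07 -0.39 0 0 0 0; -0.07 -0.39 0 0 0 0; 0 0 0 0 0 0; 0 0 0 0 0 0; 0 0 0 0 0 0"}}

```text
time_s: 12.15
tcp_pos: [0.4805, -0.2471, 0.1012]
ee_rot: [[-0.573, -0.042, 0.819], [0.096, 0.988, 0.119], [-0.814, 0.147, -0.562]]
wrist_force: [0.7, -0.5, -0.3]
gripper_width: 0.003
gripper_force: 0.0
```

Run:
```python
from h import *
now2();go(0,-80,105,54,15);go(0,268,105,54,15)
p,d=cams.capture("scene"); cv2.imwrite("pics/s4.png",cv2.resize(p[150:250,180:340],(800,500),interpolation=cv2.INTER_CUBIC))
```

```text
t 12.15 tip console mm [  3.2 -80.8  91.7] tilt 55.8 F [ 0.8 -0.4 -0.3] w 0.003 q [-48.  22. -26. -87. -44.  26.]
toolz console [ 0.785  0.261 -0.562] tooly [-0.216  0.965  0.147]
(0, -80, 105, 54, 15) shift [-0.1   0.04  0.45] turn [ 0.04  0.05 -0.04]
(0, 268, 105, 54, 15) shift [ 1.95 11.46  0.45] turn [ 0.04  0.05 -0.04]
```

View pics/s4.png

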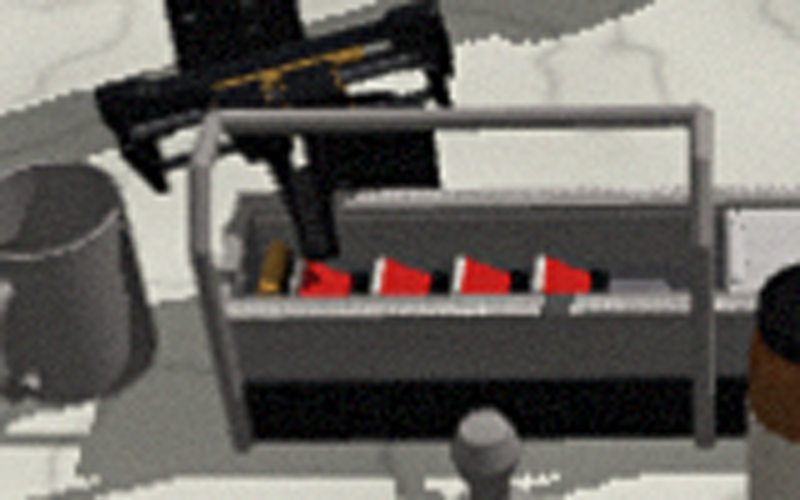

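All four paddles lie flat, at (325,280), (403,278), (482,278) and (563,275). Next I'll lift slightly and go back under the bar to a point behind the tab.

{"method": "play_rows", "body": {"commands": "-0.05 0.02 0.23 0 0 0; -0.05 0.02 0.23 0 0 0; 0.13 0.715 0 0 0 0; 0.13 0.715 0 0 0 0; 0.13 0.715 0 0 0 0; 0.13 0.715 0 0 0 0; 0.13 0.715 0 0 0 0; 0.13 0.715 0 0 0 0; 0.13 0.715 0 0 0 0; 0.13 0.715 0 0 0 0; 0.13 0.715 0 0 0 0; 0.13 0.715 0 0 0 0; 0.13 0.715 0 0 0 0; 0.13 0.715 0 0 0 0; 0.13 0.715 0 0 0 0; 0.13 0.715 0 0 0 0; 0.13 0.715 0 0 0 0; 0.13 0.715 0 0 0 0; 0 0 0 0 0 0"}}

```text
time_s: 14.1
tcp_pos: [0.5393, 0.0989, 0.1154]
ee_rot: [[-0.573, -0.045, 0.819], [0.095, 0.988, 0.12], [-0.814, 0.147, -0.562]]
wrist_force: [-1.3, 0.4, -0.1]
gripper_width: 0.009
gripper_force: 0.0
```

Run:
```python
from h import *
now2();go(-6,268,138,54,15);go(-6,342,138,54,15)
```

```text
t 14.1 tip console mm [2.000e-01 2.702e+02 1.059e+02] tilt 55.8 F [-1.3  0.2 -0.1] w 0.009 q [ -13.   18.  -46. -146.  -33.   63.]
toolz console [ 0.785  0.263 -0.562] tooly [-0.218  0.965  0.147]
(-6, 268, 138, 54, 15) shift [-0.21 -0.03  1.07] turn [ 0.03  0.06 -0.05]
(-6, 342, 138, 54, 15) shift [0.22 2.39 1.07] turn [ 0.03  0.06 -0.05]
```

{"method": "play_rows", "body": {"commands": "-0.07 -0.01 0.36 0 0 0; -0.07 -0.01 0.36 0 0 0; -0.07 -0.01 0.36 0 0 0; 0.086 0.485 0 0 0 0; 0.086 0.485 0 0 0 0; 0.086 0.485 0 0 0 0; 0.086 0.485 0 0 0 0; 0.086 0.485 0 0 0 0; 0 0 -0.39 0 0 0; 0 0 -0.39 0 0 0; 0 0 -0.39 0 0 0; 0 0 0 0 0 0"}}

```text
time_s: 15.3
tcp_pos: [0.5458, 0.1687, 0.1112]
ee_rot: [[-0.575, -0.042, 0.817], [0.096, 0.988, 0.119], [-0.813, 0.147, -0.564]]
wrist_force: [-0.3, -0.3, -0.1]
gripper_width: 0.004
gripper_force: 0.0
```

Run:
```python
from h import *
now2();go(-6,342,103,54,15);go(-6,100,103,54,15)
p,d=cams.capture("scene"); cv2.imwrite("pics/s5.png",cv2.resize(p[120:280,180:460],(800,457),interpolation=cv2.INTER_CUBIC))
```

```text
t 15.3 tip console mm [ -5.8 340.1 101.6] tilt 55.7 F [-0.2 -0.4 -0.1] w 0.004 q [  -4.   21.  -50. -164.  -37.   73.]
toolz console [ 0.784  0.261 -0.564] tooly [-0.216  0.965  0.147]
(-6, 342, 103, 54, 15) shift [0.01 0.07 0.05] turn [ 0.04  0.04 -0.04]
(-6, 100, 103, 54, 15) shift [-1.42 -7.87  0.05] turn [ 0.04  0.04 -0.04]
```

View pics/s5.png

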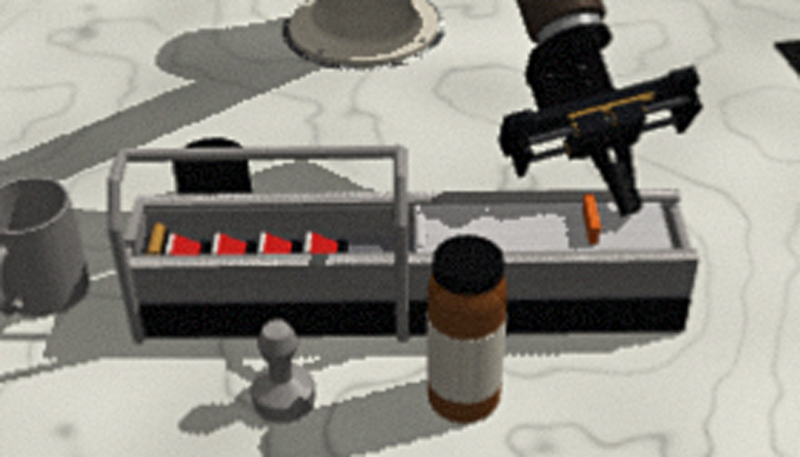

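The finger at (630,205) is behind the orange tab at (592,218), and the paddles are still flat. I'll start the push.

{"method": "play_rows", "body": {"commands": "-0.071 -0.394 0 0 0 0; -0.071 -0.394 0 0 0 0; -0.071 -0.394 0 0 0 0; -0.071 -0.394 0 0 0 0; -0.071 -0.394 0 0 0 0; -0.071 -0.394 0 0 0 0; -0.071 -0.394 0 0 0 0; -0.071 -0.394 0 0 0 0; -0.071 -0.394 0 0 0 0; -0.071 -0.394 0 0 0 0; -0.071 -0.394 0 0 0 0; -0.071 -0.394 0 0 0 0; -0.071 -0.394 0 0 0 0; -0.071 -0.394 0 0 0 0; -0.071 -0.394 0 0 0 0; -0.071 -0.394 0 0 0 0; -0.071 -0.394 0 0 0 0; -0.071 -0.394 0 0 0 0; -0.071 -0.394 0 0 0 0; -0.071 -0.394 0 0 0 0"}}

```text
time_s: 17.35
tcp_pos: [0.5042, -0.0682, 0.1139]
ee_rot: [[-0.57, -0.043, 0.82], [0.094, 0.989, 0.118], [-0.816, 0.145, -0.56]]
wrist_force: [0.9, 2.2, -0.5]
gripper_width: 0.006
gripper_force: 0.9
```

Run:
```python
from h import *
now2();go(-6,75,102,54,15);go(-6,55,102,54,15)
p,d=cams.capture("scene"); cv2.imwrite("pics/s6.png",cv2.resize(p[120:280,180:460],(800,457),interpolation=cv2.INTER_CUBIC))
```

```text
t 17.35 tip console mm [ -5.   99.5 104.4] tilt 56.0 F [ 0.5  2.3 -0.5] w 0.006 q [ -31.   16.  -38. -109.  -34.   37.]
toolz console [ 0.787  0.261 -0.56 ] tooly [-0.217  0.965  0.145]
(-6, 75, 102, 54, 15) shift [-0.17 -0.8  -0.08] turn [ 0.05  0.07 -0.04]
(-6, 55, 102, 54, 15) shift [-0.29 -1.45 -0.08] turn [ 0.05  0.07 -0.04]
```

View pics/s6.png

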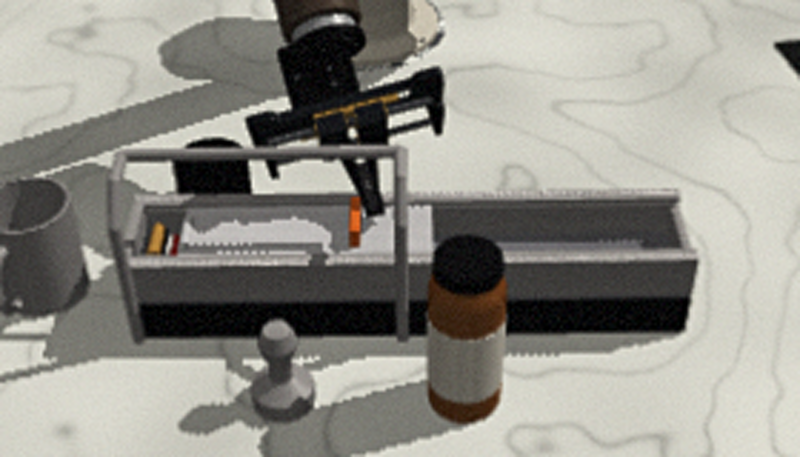

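The cover moves with the finger. The tab is at (355,220) and only paddle 4 is still uncovered, at (175,243). The push force is 2.3 N.

{"method": "play_rows", "body": {"commands": "-0.03 -0.14 -0.02 0 0 0; -0.03 -0.14 -0.02 0 0 0; -0.025 -0.14 -0.02 0 0 0; -0.025 -0.14 -0.02 0 0 0; -0.025 -0.14 0 0 0 0; -0.025 -0.14 0 0 0 0; -0.025 -0.14 0 0 0 0"}}

```text
time_s: 18.1
tcp_pos: [0.4984, -0.0974, 0.11]
ee_rot: [[-0.573, -0.042, 0.819], [0.096, 0.988, 0.118], [-0.814, 0.146, -0.562]]
wrist_force: [-1.0, 2.7, 3.5]
gripper_width: 0.005
gripper_force: 1.3
```

{"method": "play_rows", "body": {"commands": "-0.018 -0.1 0 0 0 0; -0.018 -0.1 0 0 0 0"}}

```text
time_s: 18.3
tcp_pos: [0.4973, -0.1033, 0.1099]
ee_rot: [[-0.573, -0.042, 0.819], [0.096, 0.988, 0.118], [-0.814, 0.146, -0.562]]
wrist_force: [-0.2, 2.0, 1.9]
gripper_width: 0.005
gripper_force: 1.2
```

```bash
cat > m.py <<'E'
from h import *
now()
p,d=cams.capture("scene");hsv=cv2.cvtColor(p,cv2.COLOR_BGR2HSV)
m=((hsv[...,0]>3)&(hsv[...,0]<16)&(hsv[...,1]>150)&(hsv[...,2]>90)).astype(np.uint8);m[:185]=0;m[215:]=0;m[:,:255]=0
n,l,s,c=cv2.connectedComponentsWithStats(m)
for i in range(1,n):
    if s[i,4]>15: print(s[i],"tab console",(C.T@(onplane("scene",c[i],.099)[0]-O)*1000).round(1))
E
python3 m.py
```

```text
t 18.3 tip console mm [ -5.6  63.7 100.4] tilt 55.8 F [-0.5  1.9  1.9] w 0.005 q [ -35.   16.  -36. -104.  -36.   34.]
[288 189   5  18  55] tab console [-0.1 43.6 99. ]
```

{"method": "play_rows", "body": {"commands": "-0.014 -0.08 0 0 0 0; -0.014 -0.08 0 0 0 0"}}

```text
time_s: 18.55
tcp_pos: [0.4965, -0.1069, 0.1102]
ee_rot: [[-0.572, -0.044, 0.819], [0.096, 0.988, 0.121], [-0.815, 0.148, -0.561]]
wrist_force: [1.8, 7.3, 0.2]
gripper_width: 0.002
gripper_force: 3.6
```

{"method": "play_rows", "body": {"commands": "-0.014 -0.08 0 0 0 0; -0.014 -0.08 0 0 0 0"}}

```text
time_s: 18.75
tcp_pos: [0.4956, -0.1078, 0.1106]
ee_rot: [[-0.57, -0.05, 0.82], [0.099, 0.987, 0.129], [-0.816, 0.154, -0.558]]
wrist_force: [8.3, 18.8, -2.9]
gripper_width: 0.005
gripper_force: 8.0
```

```bash
python3 m.py
```

```text
t 18.75 tip console mm [ -6.5  59.1 101.1] tilt 56.1 F [ 4.8 19.9 -2.9] w 0.005 q [ -36.   17.  -36. -102.  -37.   34.]
[287 189   5  15  52] tab console [-5.3 40.6 99. ]
```

{"method": "play_rows", "body": {"commands": "-0.01 -0.05 0 0 0 0; 0 0 0 0 0 0; 0 0 0 0 0 0"}}

```text
time_s: 19.1
tcp_pos: [0.4955, -0.1079, 0.1106]
ee_rot: [[-0.57, -0.052, 0.82], [0.099, 0.986, 0.132], [-0.816, 0.156, -0.557]]
wrist_force: [8.0, 17.1, -1.1]
gripper_width: 0.005
gripper_force: 7.9
```

Run:
```python
from m import *
p,d=cams.capture("scene"); cv2.imwrite("pics/s7.png",cv2.resize(p[160:230,200:320],(800,467),interpolation=cv2.INTER_CUBIC))
```

```text
t 19.1 tip console mm [ -6.6  59.1 101.2] tilt 56.2 F [ 4.8 18.2 -1.1] w 0.005 q [ -36.   17.  -36. -102.  -37.   33.]
[287 189   5  18  58] tab console [-1.1 40.7 99. ]
```

View pics/s7.png

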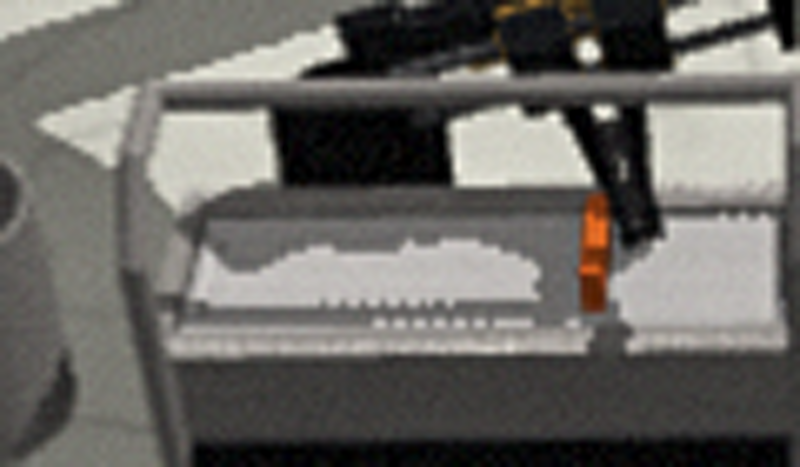

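The cover reaches the end wall at (190,290) with the ridge hidden. The tab is at (596,250), and an 18 N push moves it no further, so it's home. I'll back the finger off.

{"method": "play_rows", "body": {"commands": "0.03 0.15 0 0 0 0; 0.05 0.3 0.05 0 0 0; 0.05 0.3 0.05 0 0 0; 0.05 0.3 0.05 0 0 0; 0 0 0 0 0 0; 0 0 0 0 0 0; 0 0 0 0 0 0"}}

```text
time_s: 19.9
tcp_pos: [0.5008, -0.083, 0.1145]
ee_rot: [[-0.573, -0.042, 0.819], [0.095, 0.988, 0.118], [-0.814, 0.145, -0.562]]
wrist_force: [0.6, -0.5, -0.7]
gripper_width: 0.007
gripper_force: 0.0
```

```bash
python3 m.py
python3 - <<'E'
from h import *
p,d=cams.capture("top");v,u=np.mgrid[0:400,0:640];uv=np.c_[u.ravel(),v.ravel()]
P=frompix("top",uv,d).reshape(400,640,3);d0=np.load("pics/top0.npy")
for n,(x0,y0,x1,y1),z in(("syr",(280,108,322,156),.13),("tam",(355,138,388,168),.05),("jug",(445,230,500,262),.08)):
    for D in (d0,d):
        Q=frompix("top",uv,D).reshape(400,640,3)[y0:y1,x0:x1];ok=(D[y0:y1,x0:x1]>0)&(Q[...,2]>z);print(n,(C.T@(np.median(Q[ok],0)-O)*1000).round(1))
E
```

```text
t 19.9 tip console mm [ -5.7  84.3 105. ] tilt 55.8 F [ 0.6 -0.4 -0.7] w 0.007 q [ -33.   15.  -37. -106.  -34.   35.]
[287 189   5  18  57] tab console [-1.3 40.9 99. ]
syr [126.2 177.7 168.7]
syr [126.1 177.6 168.5]
tam [128.3  18.7  86.9]
tam [128.4  18.3  87.5]
jug [ -28.5 -252.7  101.1]
jug [ -28.7 -252.9  100.8]
```

The tab stayed home after release, the bystanders haven't moved, and nothing touches the robot.

```bash
python3 -c "
from station import r
print(r.finish_job())"
```

```text
the job is handed in; nothing more can be done
None
```

I handed the job in at about 20 s of the 51 s allowed: the four paddles were laid flat in one drag starting at paddle 1, the cover is home against its stop (an 18 N push moved it no further), and the jug, tamper and jar measured unmoved; I didn't re-measure the cup. The hand-in gave back no score.

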